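# Pack a row of drill attachments into the clean case in reverse order

### The job

Move the four drill attachments from the wooden rack into the four compartments of the grey case, one to each compartment, in reverse order: as seen from the robot, the one leftmost on the rack goes into the rightmost compartment, the next one into the compartment next to it, and so on. Set each down gently (not dropped, not pressed hard), standing upright on the floor of its compartment so that nothing stands above the case's rim, and let go of all of them. Leave the tape measure, the jar and the screwdriver where they are.

Things in the scene. Friction and masses are not known exactly. Their poses are not given: they have to be found in the camera images.
- chuck_center (a point): Keyless drill chuck, black with grey ribs, standing: cylinder 37 mm in diameter up to 34 mm, then a cone narrowing to 24 mm, steel nose; 54 mm high in all, 0.18 to 0.35 kg. This point is on its axis, half-way up; z is its axis, up at the start.
- socket_center (a point): Deep socket, plain steel cylinder 30 mm in diameter, 56 mm high, with a dark opening in the top; 0.14 to 0.28 kg. This point is on its axis, half-way up; z is its axis, up at the start.
- holesaw_center (a point): Hole saw, dark steel cup 44 mm in diameter and 42 mm high with a steel boss 20 mm in diameter and 12 mm high on top; 54 mm high in all, 0.12 to 0.26 kg. This point is on its axis, half-way up; z is its axis, up at the start.
- drum_center (a point): Sanding drum, brown cylinder 38 mm in diameter and 46 mm high with a thin steel pin (8 mm in diameter, 10 mm high) on top; 56 mm high in all, 0.08 to 0.17 kg. This point is on its axis, half-way up; z is its axis, up at the start.
- pad_chuck: Round white pad fixed on the wooden rack, 54 mm in diameter, 4 mm thick, on which the chuck stands at the start; it never moves in a run. Origin: centre of its underside.
- pad_socket: Round white pad fixed on the wooden rack, 54 mm in diameter, 4 mm thick, on which the socket stands at the start; it never moves in a run. Origin: centre of its underside.
- pad_holesaw: Round white pad fixed on the wooden rack, 54 mm in diameter, 4 mm thick, on which the hole saw stands at the start; it never moves in a run. Origin: centre of its underside.
- pad_drum: Round white pad fixed on the wooden rack, 54 mm in diameter, 4 mm thick, on which the sanding drum stands at the start; it never moves in a run. Origin: centre of its underside.
- wood_rack: Fixed wooden board 110 (x) by 270 (y) by 18 mm, end cheeks 34 mm high. The pads lie along its y axis at y = 96, 32, -32, -96 mm, in any order; each attachment stands within 5 mm of its pad's centre, its foot 22 mm above the bench. Origin: centre of the underside; z up, y to the robot's left, x away from it (yaw up to 0.3 rad). Rack and case may swap sides.
- case: Fixed open grey case, outside 160 (x) by 260 (y) by 66 mm high, all walls 4 mm thick. Three rim-high dividers make four compartments along y, centres at y = 96, 32, -32, -96 mm, each 152 (x) by 60 (y) mm inside, 62 mm deep: open fingers fit only along x. Latches on the far face project 12 mm. Origin: centre of the underside; z up, y to the robot's left, x away from it (yaw up to 0.3 rad).
- tape_measure: Bystander: yellow tape measure, 60 by 35 mm, 55 mm high, loose. Origin: centre of its underside.
- grease_jar: Bystander: jar 64 mm in diameter, 70 mm high, loose. Origin: centre of its underside.
- screwdriver: Bystander: screwdriver with a red handle, about 200 mm long, lying along y beyond the work, loose.

How it is judged:
At the end, for the whole second after the job is handed in: Each attachment is in the compartment mirroring its pad (rack y to case -y; within 22 mm of its middle along the row), stands on the floor (height within 4 mm, so nothing is above the rim), upright within 0.12 rad, released and at rest (below 20 mm/s, 0.2 rad/s) (((y of pad_chuck in the frame of wood_rack between 0.076 and 0.116 m and y of chuck_center in the frame of case between -0.118 and -0.074 m) or (y of pad_chuck in the frame of wood_rack between 0.012 and 0.052 m and y of chuck_center in the frame of case between -0.054 and -0.01 m) or (y of pad_chuck in the frame of wood_rack between -0.052 and -0.012 m and y of chuck_center in the frame of case between 0.01 and 0.054 m) or (y of pad_chuck in the frame of wood_rack between -0.116 and -0.076 m and y of chuck_center in the frame of case between 0.074 and 0.118 m)) and z of chuck_center in the frame of case between 0.027 and 0.035 m and x of chuck_center in the frame of case between -0.066 and 0.066 m and angle between each of chuck_center, socket_center, holesaw_center, drum_center's own z axis and vertical below 0.12 rad and linear speed of each of chuck, socket, holesaw, drum below 0.02 m/s and angular speed of each of chuck, socket, holesaw, drum below 0.2 rad/s and ((y of pad_socket in the frame of wood_rack between 0.076 and 0.116 m and y of socket_center in the frame of case between -0.118 and -0.074 m) or (y of pad_socket in the frame of wood_rack between 0.012 and 0.052 m and y of socket_center in the frame of case between -0.054 and -0.01 m) or (y of pad_socket in the frame of wood_rack between -0.052 and -0.012 m and y of socket_center in the frame of case between 0.01 and 0.054 m) or (y of pad_socket in the frame of wood_rack between -0.116 and -0.076 m and y of socket_center in the frame of case between 0.074 and 0.118 m)) and z of socket_center in the frame of case between 0.028 and 0.036 m and x of socket_center in the frame of case between -0.066 and 0.066 m and ((y of pad_holesaw in the frame of wood_rack between 0.076 and 0.116 m and y of holesaw_center in the frame of case between -0.118 and -0.074 m) or (y of pad_holesaw in the frame of wood_rack between 0.012 and 0.052 m and y of holesaw_center in the frame of case between -0.054 and -0.01 m) or (y of pad_holesaw in the frame of wood_rack between -0.052 and -0.012 m and y of holesaw_center in the frame of case between 0.01 and 0.054 m) or (y of pad_holesaw in the frame of wood_rack between -0.116 and -0.076 m and y of holesaw_center in the frame of case between 0.074 and 0.118 m)) and z of holesaw_center in the frame of case between 0.027 and 0.035 m and x of holesaw_center in the frame of case between -0.066 and 0.066 m and ((y of pad_drum in the frame of wood_rack between 0.076 and 0.116 m and y of drum_center in the frame of case between -0.118 and -0.074 m) or (y of pad_drum in the frame of wood_rack between 0.012 and 0.052 m and y of drum_center in the frame of case between -0.054 and -0.01 m) or (y of pad_drum in the frame of wood_rack between -0.052 and -0.012 m and y of drum_center in the frame of case between 0.01 and 0.054 m) or (y of pad_drum in the frame of wood_rack between -0.116 and -0.076 m and y of drum_center in the frame of case between 0.074 and 0.118 m)) and z of drum_center in the frame of case between 0.028 and 0.036 m and x of drum_center in the frame of case between -0.066 and 0.066 m); the robot touches nothing.
It fails at once if an attachment is dropped (falls freely by more than about 13 mm) ((linear speed of chuck above 0.5 m/s and contact force between chuck and the fingers below 0.05 N) or (linear speed of socket above 0.5 m/s and contact force between socket and the fingers below 0.05 N) or (linear speed of holesaw above 0.5 m/s and contact force between holesaw and the fingers below 0.05 N) or (linear speed of drum above 0.5 m/s and contact force between drum and the fingers below 0.05 N)).
It fails at once if an attachment is pressed hard into the case (over 60 N) (contact force between any of chuck, socket, holesaw, drum and case above 60 N).
It fails at once if the tape measure is disturbed (moved over 25 mm) (distance of tape_measure from where it was at the start of the episode above 0.025 m).
It fails at once if the grease jar is disturbed (moved over 25 mm) (distance of grease_jar from where it was at the start of the episode above 0.025 m).
It fails at once if the screwdriver is disturbed (moved over 25 mm) (distance of screwdriver from where it was at the start of the episode above 0.025 m).
It also fails if it takes over 112 s, if anything falls off the work surface, if the arm or the gripper's body presses on something with over 40 N, if the wrist force passes 120 N, or if a joint passes its speed limit or range.

### The arm

A 6-joint arm with a two-finger parallel gripper is mounted at the origin on the work surface. World frame = base frame: x ahead of the robot, y to its left, z up, the work surface at z = 0. Lengths are in m, angles in rad, forces in N, time in s.
With the tool pointing down it reaches from about 0.225 to 0.875 m from the base axis. Payload 3.4 kg.
Tool frame: the origin (TCP) lies midway between the tips of the shut fingers; the grasp point (between the pads) lies behind it (robot.grip_depth is the z of the grasp point in the tool frame, in m); z points along the fingers, y is the line along which they close (so a half turn about z gives the same grasp; the last joint's range is limited). The gripper opens to 85 mm and grips with 20 to 120 N. Pads are 22 mm wide; open, the fingers measure 114 mm over their backs; the gripper's body (76 mm by 85 mm) begins 54 mm behind the grasp point. The pads swing forward as they close: fully open they stand 13 mm farther back than shut.
Start: joints at [-1.35, 0.276, 1.505, -0, 1.361, -0.121], TCP at [0.193, -0.542, 0.231] pointing down, gripper open.
Joint ranges: [-2.89, 2.89], [-0.75, 2.08], [0.22, 2.7], [-1.18, 4.32], [0.11, 2.71], [-2.7, 2.7]. Speed limits (rad/s): [2.57, 2.57, 3.14, 3.14, 3.14, 3.14].

### API

Orientations are given as a rotation vector (axis times angle).
In Python, from workcell import robot gives the robot as it stands.
- The arm moves only by the tool arm_command, never from a script. Its argument "commands" is a list that holds one entry, the list of rows, each a list of 6 numbers: the shift along the tool's x, y, z in mm, then the turn, a rotation vector about the tool's x, y, z in degrees. In form: [[[tx, ty, tz, rx, ry, rz], ...]]. A call has 1 to 10 rows; each row is the pose to reach, as a shift and turn from the pose commanded when the call began, along the tool's axes at that moment; what a row does not reach only later rows make up. A row lasts 1/12 s, in which the tool goes at most 41.7 mm and 7.16 degrees, less where a joint would pass 70% of its speed; a pose out of reach is approached as far as the arm can. A call with a gripper value outside its range is refused whole. "gripper" is the finger opening in mm, from 0 to 85.4, set as the call begins (left out, the last holds). The fingers move at their own pace and stop on an object; the grip force is fixed at half the most. Time passes only in rows, so rows that repeat a pose let the fingers close. It gives the time, the measured TCP pose, the force, the opening and the grip force at its end, in the units of the state.
- robot.read_state(): the state, without advancing time (a new reading comes with each control period).
- robot.get_image(name): name is "scene" or "top" or "wrist"; returns a dict with "img" (400x640x3 uint8, blue, green, red), "mtx" (3x3 intrinsics, pixels), "R" (3x3) and "t" (3): a world point X has camera coordinates R X + t. Camera axes: x right, y down, z forward; pixel columns grow to the right and rows downward; lengths in m; the calibration is good to about 2 mm. A picture is of the moment at which its call begins. There is no depth.
- robot.hand_in(): hands the job in; it is judged then, once.
The state is a dict: "time": time; "qpos": joint angles; "qvel": joint speeds; "joint_torque": joint torques, N m; "eef_pos": TCP position; "eef_rot": TCP orientation; "ft_force": force on the tool from outside, world axes, zero at the start; "torque": the same for the moment, N m; "grip_width": opening from 0.0 (shut) to 1.0 (fully open); "grasp_force": force on a finger pad.
Only numpy, scipy, OpenCV 4.12 (cv2) and the standard library are available. Lean on these libraries where they do the work, as an engineer would, in place of code of your own. Each camera call takes 0.05 s, during which the arm holds its last target. There are 200 camera calls.

## Working session

There is one attempt and no reset: what is moved stays moved. The work goes in short steps, Python scripts to look and compute and a tool call to move; the robot and the scene stay as the last step left them, time stands still between calls to the robot, and variables do not carry over. Pictures are saved under pics/ and viewed, at most 14 in all, crops included, and the job is handed in when it is done.

Besides the shell and the picture viewer there is one more tool, called after "Emit:" in YAML: its name, and indented under it one key for each argument. arm_command: Moves the arm, as the interface text tells. Its arguments: {"type":"object","properties":{"commands":{"type":"array","items":{"type":"array","items":{"type":"array","items":{"type":"number"}}}},"gripper":{"type":"number"}},"required":["commands"]}

```bash
mkdir -p pics; ls; python3 - <<'E'
from workcell import robot
import cv2,numpy as np
print(robot.grip_depth, robot.read_state())
for n in("top","scene"):
    d=robot.get_image(n);cv2.imwrite(f"pics/{n}0.png",d["img"]);print(n,d["mtx"],d["R"],d["t"])
E
```

```text
pics
-0.0187 {'time': 0.0, 'qpos': array([-1.34997107e+00,  2.76578217e-01,  1.50614182e+00,  1.43531197e-06,
        1.36068708e+00, -1.21025685e-01]), 'qvel': array([-0.001393  , -0.00014611,  0.00035071, -0.00204093, -0.00090237,
        0.000594  ]), 'joint_torque': array([ 6.55110780e-04, -4.16768861e+01, -2.45807433e+01,  1.14013699e-05,
        1.12571186e-02, -9.31084884e-06]), 'eef_pos': array([ 0.19262267, -0.54121377,  0.23044581]), 'eef_rot': array([-3.09402686e+00, -5.34058608e-01,  1.39880379e-04]), 'ft_force': array([-0.31392446,  0.31258917,  0.42334953]), 'torque': array([-0.01672862,  0.00123827,  0.01439106]), 'grasp_force': 0.0, 'grip_width': 0.9987831795194948}
top [[479.90213284   0.         322.61784805]
 [  0.         479.90213284 198.80145799]
 [  0.           0.           1.        ]] [[-0.02402915 -0.9997015   0.00441675]
 [-0.98434559  0.02288796 -0.17475669]
 [ 0.17460343 -0.00854686 -0.98460174]] [0.01936856 0.57102035 0.90919221]
scene [[474.67053591   0.         317.8643233 ]
 [  0.         474.67053591 205.33955193]
 [  0.           0.           1.        ]] [[-0.64623458  0.76288254  0.01977609]
 [ 0.45794318  0.40839103 -0.78962321]
 [-0.61046614 -0.5012255  -0.61327326]] [ 0.35256052 -0.19121016  1.44499229]
```

View pics/top0.png

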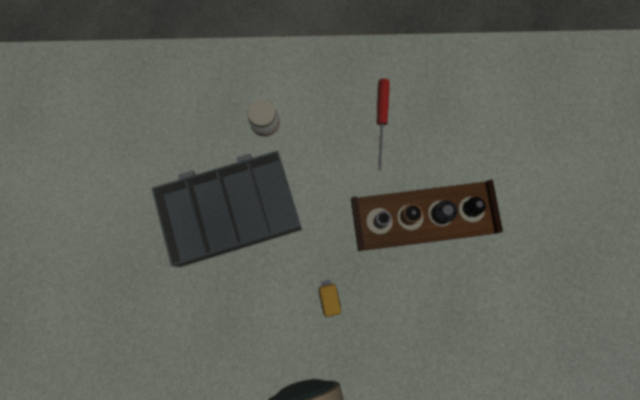

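View pics/scene0.png

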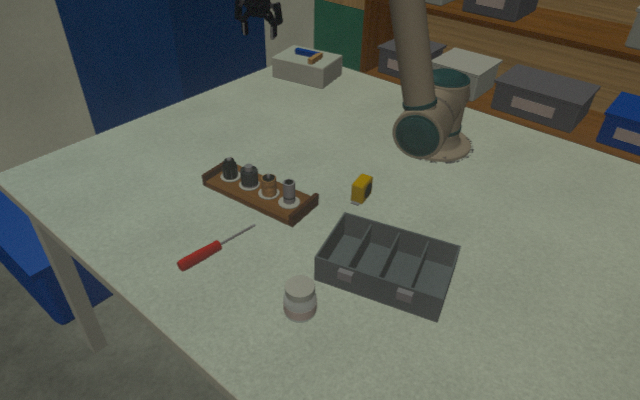

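Top view: the case is on the left, with outer corners near (153,187), (277,152), (300,230) and (177,265). The rack is on the right. From its left it holds the socket (380,220), drum (410,215), hole saw (443,212) and chuck (474,207). I'll enlarge it to get precise corners.

```bash
python3 - <<'E'
import cv2,numpy as np
a=cv2.imread("pics/top0.png")
g=lambda im:np.clip(255*(im/255.)**.6,0,255).astype(np.uint8)
A=g(cv2.resize(a[140:275,140:310],None,fx=4.4,fy=4.4,interpolation=3))
cv2.imwrite("pics/c1.png",A)
b=cv2.imread("pics/top0.png")
B=g(cv2.resize(b[170:260,340:515],None,fx=4.4,fy=4.4,interpolation=3))
cv2.imwrite("pics/c2.png",B)
E
```

```text
(no output)
```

View pics/c1.png

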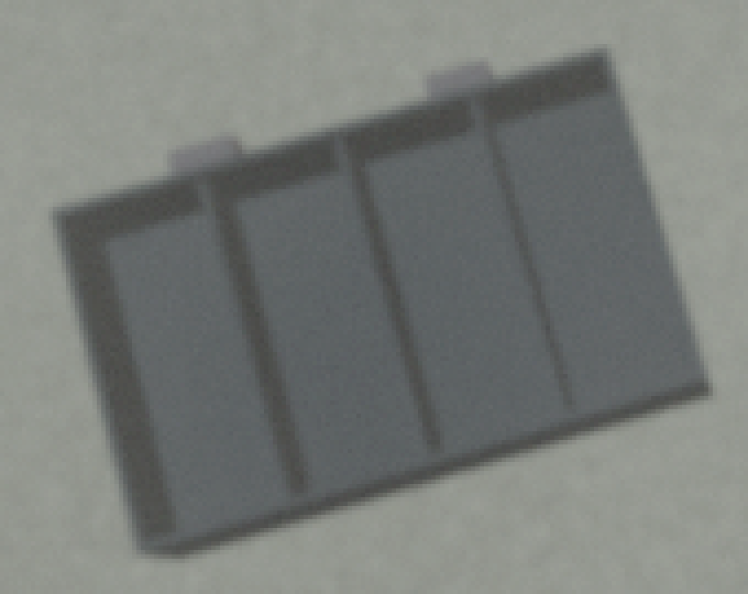

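View pics/c2.png

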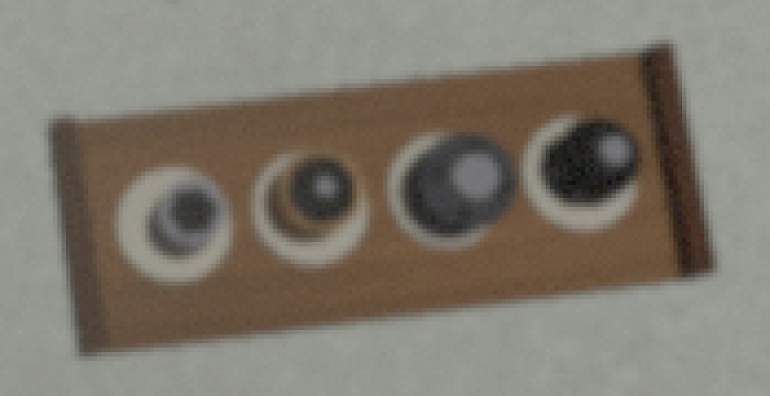

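Enlarged, the case rim corners are at crop (55,212), (608,48), (138,545) and (705,382). The pad centres are (174,224), (309,208), (447,190) and (581,172). The attachment tops are (193,208), (325,186), (477,174) and (614,150).

```bash
cat > h.py <<'E'
import numpy as np,cv2
from scipy.optimize import least_squares
from scipy.spatial.transform import Rotation as Ro
from workcell import robot
def ray(c,uv,z):
    C=-c["R"].T@c["t"]; d=c["R"].T@np.linalg.inv(c["mtx"])@[*uv,1]
    return C+d*(z-C[2])/d[2]
def proj(c,P):
    q=(np.atleast_2d(P)@c["R"].T+c["t"])@c["mtx"].T; return q[:,:2]/q[:,2:]
def fit2(loc,w):  # x,y,yaw mapping local->world
    f=lambda p:(np.c_[np.cos(p[2])*loc[:,0]-np.sin(p[2])*loc[:,1]+p[0],np.sin(p[2])*loc[:,0]+np.cos(p[2])*loc[:,1]+p[1]]-w).ravel()
    r=least_squares(f,[w[:,0].mean(),w[:,1].mean(),0]); return r.x,r.fun.reshape(-1,2)
def l2w(p,xy):
    c,s=np.cos(p[2]),np.sin(p[2]); return np.array([c*xy[0]-s*xy[1]+p[0],s*xy[0]+c*xy[1]+p[1]])
E
python3 - <<'E'
from h import *
np.set_printoptions(precision=4,suppress=True)
c=robot.get_image("top")
U=lambda u,o:(np.array(u)+.5)/4.4-.5+o
cp=[ray(c,U(u,(140,140)),.066)[:2] for u in [(55,212),(608,48),(138,545),(705,382)]]
p,r=fit2(np.array([[.08,.13],[.08,-.13],[-.08,.13],[-.08,-.13]]),np.array(cp));print("case",p,r)
pd=[ray(c,U(u,(340,170)),.022)[:2] for u in [(174,224),(309,208),(447,190),(581,172)]]
q,r=fit2(np.array([[0,y] for y in(.096,.032,-.032,-.096)]),np.array(pd));print("rack",q,r)
for u,z in zip([(193,208),(325,186),(477,174),(614,150)],(.078,.068,.076,.076)):
    print(ray(c,U(u,(340,170)),z))
for y in(-.096,-.032,.032,.096):print("tgt",l2w(p,(0,y)))
for u,z in zip([(262,112),(330,300),(382,140)],(.07,.055,.0)): print(ray(c,u,z))
E
```

```text
case [0.5578 0.1965 0.2678] [[ 0.0022  0.0016]
 [ 0.0007 -0.001 ]
 [-0.0031  0.001 ]
 [ 0.0001 -0.0016]]
rack [ 0.5383 -0.2044  0.1044] [[-0.0003 -0.0001]
 [ 0.0004 -0.0006]
 [ 0.0001  0.0006]
 [-0.0002  0.0001]]
[ 0.5283 -0.1104  0.078 ]
[ 0.5381 -0.1708  0.068 ]
[ 0.5407 -0.2366  0.076 ]
[ 0.55   -0.2979  0.076 ]
tgt [0.5832 0.1039]
tgt [0.5663 0.1656]
tgt [0.5494 0.2274]
tgt [0.5324 0.2891]
[0.7488 0.1242 0.07  ]
[ 0.3731 -0.0035  0.055 ]
[ 0.7058 -0.1255  0.    ]
```

```bash
cat >> h.py <<'E'
def go(x,y,z,yaw):
    s=robot.read_state(); R0=Ro.from_rotvec(s["eef_rot"])
    ty=np.array([np.cos(yaw),np.sin(yaw),0]); tz=np.array([0,0,-1.]); tx=np.cross(ty,tz)
    R1=Ro.from_matrix(np.c_[tx,ty,tz])
    print("t",round(s["time"],2),"mm",(1e3*R0.inv().apply(np.array([x,y,z])-s["eef_pos"])).round(1),"deg",np.degrees((R0.inv()*R1).as_rotvec()).round(2))
E
python3 -c "
from h import *
go(.55,-.298,.16,.1044)"
```

```text
t 0.15 mm [ 418.3 -109.4   70.9] deg [-6.00e-02 -6.00e-02 -7.64e+01]
```

Emit:
arm_command:
  commands:
    - [[418.3,-109.4,71,0,0,-76.4],[418.3,-109.4,71,0,0,-76.4],[418.3,-109.4,71,0,0,-76.4],[418.3,-109.4,71,0,0,-76.4],[418.3,-109.4,71,0,0,-76.4],[418.3,-109.4,71,0,0,-76.4],[418.3,-109.4,71,0,0,-76.4],[418.3,-109.4,71,0,0,-76.4],[418.3,-109.4,71,0,0,-76.4],[418.3,-109.4,71,0,0,-76.4]]
  gripper: 85.4

```text
time: 0.98
eef_pos: [0.534, -0.3088, 0.1632]
eef_rot: [-2.191, -2.251, 0.0]
ft_force: [0.9, -0.0, 0.1]
grip_width: 0.999
grasp_force: 0.0
```

```bash
python3 -c "
from h import *
go(.55,-.298,.16,.1044)"
```

```text
t 0.98 mm [10.4 16.3  3.2] deg [-0.02 -0.   -4.41]
```

Emit:
arm_command:
  commands:
    - [[10.4,16.3,3,0,0,-4.4],[10.4,16.3,3,0,0,-4.4],[10.4,16.3,3,0,0,-4.4]]

```text
time: 1.23
eef_pos: [0.549, -0.2987, 0.1599]
eef_rot: [-2.107, -2.328, 0.001]
ft_force: [0.2, -0.6, -1.0]
grip_width: 1.001
grasp_force: 0.0
```

```bash
python3 - <<'E'
from h import *
c=robot.get_image("wrist"); cv2.imwrite("pics/w1.png",np.clip(255*(c["img"]/255.)**.6,0,255).astype(np.uint8))
np.savez("w1.npz",**c)
go(.55,-.298,.16,.1044)
for P in [(.55,-.298,.076),(.5407,-.2366,.076),(.5381,-.1708,.068),(.5283,-.1104,.078),(.5483,-.2999,.022),(.5417,-.2362,.022),(.535,-.1726,.022)]: print(P,proj(c,P).round(1))
E
```

```text
t 1.28 mm [1.4 1.9 0.3] deg [-0.09 -0.   -0.38]
(0.55, -0.298, 0.076) [[321.6 207.3]]
(0.5407, -0.2366, 0.076) [[317.3 125.3]]
(0.5381, -0.1708, 0.068) [[322.8  27.6]]
(0.5283, -0.1104, 0.078) [[316.9 -89. ]]
(0.5483, -0.2999, 0.022) [[319.5 193.7]]
(0.5417, -0.2362, 0.022) [[319.1 124.4]]
(0.535, -0.1726, 0.022) [[318.6  46.1]]
```

View pics/w1.png

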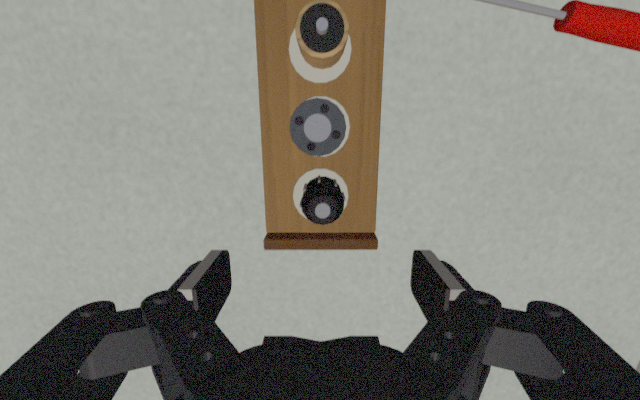

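The wrist view shows the chuck nose at (322,210), the hole-saw boss at (317,127) and the drum pin at (322,27). All are within 3 px of the predictions, so I'm descending on the chuck.

```bash
python3 -c "
from h import *
go(.55,-.2993,.025,.1044)"
```

```text
t 1.28 mm [1.000e-01 2.000e+00 1.353e+02] deg [-0.09 -0.   -0.38]
```

Emit:
arm_command:
  commands:
    - [[-0.5,1,35,0,0,-0.3],[-0.5,1,70,0,0,-0.3],[-0.5,1,100,0,0,-0.3],[-0.5,1,120,0,0,-0.3],[-0.5,1,132,0,0,-0.3],[-0.5,1,135,0,0,-0.3],[-0.5,1,135,0,0,-0.3]]

```text
time: 1.87
eef_pos: [0.5482, -0.301, 0.0252]
eef_rot: [-2.106, -2.329, 0.001]
ft_force: [-0.4, 0.1, 0.7]
grip_width: 0.997
grasp_force: 0.0
```

```bash
python3 -c "
from h import *
go(.55,-.2993,.025,.1044)"
```

```text
t 1.87 mm [1.5 2.  0.2] deg [-0.1  -0.05 -0.22]
```

Emit:
arm_command:
  commands:
    - [[1.5,2,0,0,0,0],[1.5,2,0,0,0,0],[1.5,2,0,0,0,0],[1.5,2,0,0,0,0],[1.5,2,0,0,0,0],[1.5,2,0,0,0,0],[1.5,2,0,0,0,0],[1.5,2,0,0,0,0]]
  gripper: 0

```text
time: 2.53
eef_pos: [0.552, -0.2989, 0.0273]
eef_rot: [2.102, 2.332, -0.001]
ft_force: [-0.7, 0.1, 6.1]
grip_width: 0.417
grasp_force: 60.7
```

```bash
python3 -c "
from h import *
s=robot.read_state();print(s['eef_pos'],s['grip_width'],s['grasp_force'])
go(.55,-.2993,.15,.1044)"
```

```text
[ 0.55196506 -0.29890384  0.02725599] 0.4173088006156739 60.67909944802523
t 2.53 mm [  -0.4   -1.9 -122.7] deg [ 0.06  0.1  -0.06]
```

```bash
python3 -c "
from h import *
go(.5324,.2891,.155,.2678)"
```

```text
t 2.53 mm [ 586.7   41.3 -128.7] deg [ 0.05  0.1  -9.42]
```

Emit:
arm_command:
  commands:
    - [[0,0,-15,0,0,0],[0,0,-45,0,0,0],[0,0,-85,0,0,0],[0,0,-115,0,0,0],[0,0,-128,0,0,0]]

```text
time: 2.95
eef_pos: [0.5536, -0.2994, 0.1585]
eef_rot: [2.099, 2.328, 0.002]
ft_force: [0.8, 0.5, -2.4]
grip_width: 0.413
grasp_force: 60.5
```

```bash
python3 -c "
from h import *
s=robot.read_state();print(s['eef_pos'],s['grip_width'],s['grasp_force'],s['ft_force'])
go(.5324,.2891,.155,.2678)"
```

```text
[ 0.55355542 -0.29942523  0.1584938 ] 0.41325709389862325 60.52729790098965 [ 0.79891206  0.47810067 -2.44820382]
t 2.95 mm [587.6  39.6   0.9] deg [ 0.31  0.31 -9.42]
```

Emit:
arm_command:
  commands:
    - [[20,1.3,0,0,0,-1],[55,3.7,0,0,0,-2],[95,6.4,0,0,0,-3],[135,9,0,0,0,-4],[175,12,0,0,0,-5],[215,14.5,0,0,0,-6],[255,17,0,0,0,-7],[295,20,0,0,0,-8],[335,22.5,0,0,0,-9],[375,25,0,0,0,-9.4]]

```text
time: 3.78
eef_pos: [0.537, 0.0792, 0.1535]
eef_rot: [-1.905, -2.498, 0.0]
ft_force: [0.5, 0.4, -2.5]
grip_width: 0.412
grasp_force: 60.4
```

```bash
python3 -c "
from h import *
go(.5324,.2891,.155,.2678)"
```

```text
t 3.78 mm [203.7  51.1  -1.5] deg [-0.02 -0.01 -0.01]
```

Emit:
arm_command:
  commands:
    - [[40,10,0,0,0,0],[80,20,0,0,0,0],[120,30,0,0,0,0],[160,40,0,0,0,0],[190,48,0,0,0,0],[203,51,0,0,0,0],[203,51,0,0,0,0],[203,51,0,0,0,0]]

```text
time: 4.45
eef_pos: [0.5328, 0.2864, 0.1531]
eef_rot: [1.903, 2.499, -0.003]
ft_force: [0.1, -1.0, -3.4]
grip_width: 0.419
grasp_force: 60.4
```

```bash
python3 - <<'E'
from h import *
c=robot.get_image("wrist"); cv2.imwrite("pics/w2.png",np.clip(255*(c["img"]/255.)**.6,0,255).astype(np.uint8))
np.savez("w2.npz",**c)
go(.5324,.2891,.155,.2678)
p=[.5578,.1965,.2678]
for l in [(.08,.13),(-.08,.13),(.078,.064),(-.078,.064),(.078,0),(-.078,0),(.078,-.064),(-.078,-.064),(.08,-.13),(-.08,-.13)]: print(l,proj(c,[*l2w(p,l),.066]).round(1))
E
```

```text
t 4.5 mm [ 3.6  0.4 -1.8] deg [-0.09  0.08 -0.01]
(0.08, 0.13) [[426.3 160.3]]
(-0.08, 0.13) [[215.7 160.1]]
(0.078, 0.064) [[416.3 241.3]]
(-0.078, 0.064) [[225.4 241.1]]
(0.078, 0) [[410.1 309.6]]
(-0.078, 0) [[231.4 309.4]]
(0.078, -0.064) [[404.6 369.8]]
(-0.078, -0.064) [[236.7 369.5]]
(0.08, -0.13) [[401.7 424.7]]
(-0.08, -0.13) [[239.5 424.4]]
```

View pics/w2.png

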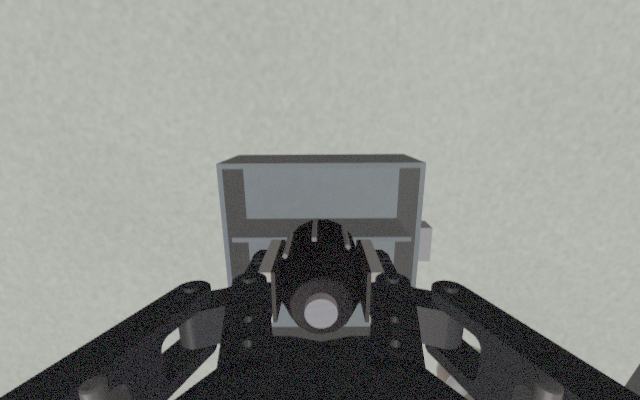

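The wrist view shows the left wall rim at row ~161 and the first divider at row ~239. The case sides are at columns 218 and 424, within 2 mm of the prediction. The chuck hangs upright, so I'm lowering it.

Emit:
arm_command:
  commands:
    - [[3.5,0.5,25,0,0,0],[3.5,0.5,60,0,0,0],[3.5,0.5,90,0,0,0],[3.5,0.5,115,0,0,0],[3.5,0.5,130,0,0,0],[3.5,0.5,136,0,0,0],[3.5,0.5,138,0,0,0],[3.5,0.5,138,0,0,0]]

```text
time: 5.17
eef_pos: [0.5336, 0.289, 0.016]
eef_rot: [1.907, 2.496, -0.0]
ft_force: [0.1, -0.5, -2.8]
grip_width: 0.411
grasp_force: 60.4
```

```bash
python3 -c "
from h import *
print(robot.read_state()['ft_force'])
go(.5324,.2891,.0105,.2678)"
```

```text
[ 0.0790258  -0.53880671 -2.75479551]
t 5.17 mm [ 0.5 -1.2  5.5] deg [ 0.01  0.02 -0.12]
```

Emit:
arm_command:
  commands:
    - [[0,0,1,0,0,0],[0,0,2,0,0,0],[0,0,3,0,0,0],[0,0,4,0,0,0],[0,0,4,0,0,0]]

```text
time: 5.58
eef_pos: [0.5331, 0.29, 0.0121]
eef_rot: [1.905, 2.497, 0.001]
ft_force: [-0.7, -0.1, -2.1]
grip_width: 0.415
grasp_force: 60.4
```

Emit:
arm_command:
  commands:
    - [[0,0,0.7,0,0,0],[0,0,1.3,0,0,0],[0,0,2,0,0,0],[0,0,2,0,0,0]]

```text
time: 5.92
eef_pos: [0.5329, 0.2899, 0.0095]
eef_rot: [-1.906, -2.497, 0.001]
ft_force: [-0.0, -0.4, -3.2]
grip_width: 0.409
grasp_force: 60.4
```

Emit:
arm_command:
  commands:
    - [[0,0,0.5,0,0,0],[0,0,1,0,0,0],[0,0,1,0,0,0]]

```text
time: 6.17
eef_pos: [0.533, 0.29, 0.0092]
eef_rot: [1.906, 2.497, 0.0]
ft_force: [-1.3, 0.3, 2.8]
grip_width: 0.416
grasp_force: 61.0
```

Emit:
arm_command:
  commands:
    - [[0,0,0,0,0,0],[0,0,0,0,0,0],[0,0,0,0,0,0],[0,0,0,0,0,0],[0,0,0,0,0,0],[0,0,-5,0,0,0],[0,0,-25,0,0,0],[0,0,-60,0,0,0],[0,0,-100,0,0,0],[0,0,-140,0,0,0]]
  gripper: 80

```text
time: 7.0
eef_pos: [0.5324, 0.2897, 0.15]
eef_rot: [-1.905, -2.497, 0.002]
ft_force: [1.4, 0.7, 0.7]
grip_width: 0.935
grasp_force: 0.0
```

```bash
python3 - <<'E'
from h import *
c=robot.get_image("wrist"); cv2.imwrite("pics/w3.png",np.clip(255*(c["img"]/255.)**.6,0,255).astype(np.uint8))
go(.5407,-.2373,.15,.1044)
print(proj(c,[.533,.290,.058]))
E
```

```text
t 7.05 mm [-511.2 -136.8    6.5] deg [ 0.86 -0.17  9.34]
[[321.3545337  204.95182027]]
```

View pics/w3.png

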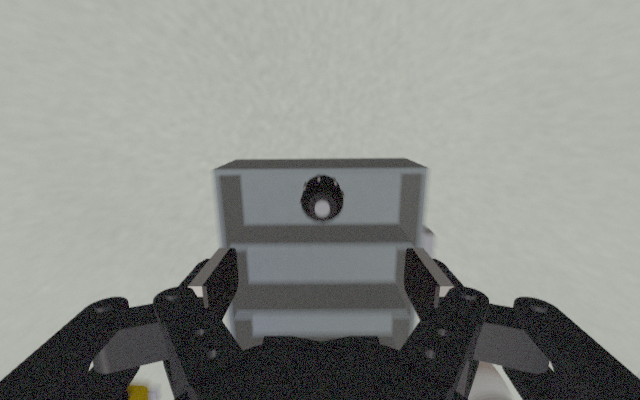

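The chuck stands upright in the leftmost compartment (nose at (322,208)). Next is the hole saw.

Emit:
arm_command:
  commands:
    - [[-40,-10,0,0,0,1],[-80,-21,0,0,0,2],[-120,-32,0,0,0,3],[-160,-43,0,0,0,4],[-200,-53,0,0,0,5],[-240,-64,0,0,0,6],[-280,-75,0,0,0,7],[-320,-85,0,0,0,8],[-360,-96,0,0,0,9],[-400,-107,0,0,0,9.3]]
  gripper: 85

```text
time: 7.88
eef_pos: [0.5352, -0.1261, 0.1492]
eef_rot: [2.102, 2.333, 0.001]
ft_force: [0.9, 0.1, -0.1]
grip_width: 0.997
grasp_force: 0.0
```

```bash
python3 -c "
from h import *
go(.5407,-.2373,.15,.1044)"
```

```text
t 7.88 mm [-111.2   -6.    -0.8] deg [ 0.05  0.02 -0.02]
```

Emit:
arm_command:
  commands:
    - [[-40,-2,0,0,0,0],[-75,-4,0,0,0,0],[-100,-5.5,0,0,0,0],[-111,-6,0,0,0,0],[-111,-6,0,0,0,0],[-111,-6,0,0,0,0]]

```text
time: 8.38
eef_pos: [0.5408, -0.2344, 0.1486]
eef_rot: [-2.102, -2.333, -0.001]
ft_force: [0.5, 0.4, 0.2]
grip_width: 0.997
grasp_force: 0.0
```

```bash
python3 -c "
from h import *
go(.5407,-.2373,.031,.1044)"
```

```text
t 8.38 mm [ -3.   -0.4 117.6] deg [-0.02 -0.08 -0.04]
```

Emit:
arm_command:
  commands:
    - [[-2,0,25,0,0,0],[-2,0,60,0,0,0],[-2,0,90,0,0,0],[-2,0,108,0,0,0],[-2,0,117.5,0,0,0],[-2,0,117.5,0,0,0],[-2,0,117.5,0,0,0]]

```text
time: 8.97
eef_pos: [0.5417, -0.236, 0.0318]
eef_rot: [2.1, 2.336, 0.0]
ft_force: [0.6, -0.4, -0.3]
grip_width: 0.992
grasp_force: 0.0
```

Emit:
arm_command:
  commands:
    - [[0,0,0,0,0,0],[0,0,0,0,0,0],[0,0,0,0,0,0],[0,0,0,0,0,0],[0,0,0,0,0,0],[0,0,0,0,0,0],[0,0,0,0,0,0]]
  gripper: 0

```text
time: 9.55
eef_pos: [0.5419, -0.2376, 0.0329]
eef_rot: [2.101, 2.333, 0.001]
ft_force: [0.3, 1.2, 6.2]
grip_width: 0.497
grasp_force: 61.1
```

Emit:
arm_command:
  commands:
    - [[0,0,-15,0,0,0],[0,0,-45,0,0,0],[0,0,-85,0,0,0],[0,0,-115,0,0,0],[0,0,-125,0,0,0],[0,0,-125,0,0,0]]

```text
time: 10.05
eef_pos: [0.543, -0.2382, 0.1595]
eef_rot: [2.098, 2.329, 0.002]
ft_force: [-0.3, -0.7, -1.9]
grip_width: 0.5
grasp_force: 61.3
```

```bash
python3 -c "
from h import *
print(robot.read_state()['grasp_force'])
go(.5494,.2274,.155,.2678)"
```

```text
61.27583026885986
t 10.05 mm [462.4  55.    2.9] deg [ 0.3   0.27 -9.35]
```

Emit:
arm_command:
  commands:
    - [[20,2.4,0,0,0,-1],[55,6.5,0,0,0,-2],[95,11.3,0,0,0,-3],[135,16,0,0,0,-4],[175,21,0,0,0,-5],[215,25.6,0,0,0,-6],[255,30.3,0,0,0,-7],[295,35,0,0,0,-8],[335,40,0,0,0,-9.2],[375,44.6,0,0,0,-9.3]]

```text
time: 10.88
eef_pos: [0.5444, 0.1421, 0.1536]
eef_rot: [-1.903, -2.495, 0.005]
ft_force: [0.8, 0.1, -2.1]
grip_width: 0.499
grasp_force: 61.3
```

```bash
python3 -c "
from h import *
go(.5494,.2274,.155,.2678)"
```

```text
t 10.88 mm [80.9 27.3 -1.5] deg [-0.27 -0.03 -0.01]
```

Emit:
arm_command:
  commands:
    - [[35,12,0,0,0,0],[65,22,0,0,0,0],[79,27,0,0,0,0],[79,27,0,0,0,0],[79,27,0,0,0,0],[79,27,0,0,0,0]]

```text
time: 11.38
eef_pos: [0.5507, 0.2223, 0.1548]
eef_rot: [-1.906, -2.496, 0.005]
ft_force: [0.2, -0.1, -1.6]
grip_width: 0.503
grasp_force: 61.3
```

```bash
python3 -c "
from h import *
go(.5494,.2274,.02,.2678)"
```

```text
t 11.38 mm [  5.4   0.5 134.8] deg [-0.19  0.07 -0.07]
```

Emit:
arm_command:
  commands:
    - [[4.5,0.5,0,0,0,0],[4.5,0.5,25,0,0,0],[4.5,0.5,60,0,0,0],[4.5,0.5,90,0,0,0],[4.5,0.5,115,0,0,0],[4.5,0.5,130,0,0,0],[4.5,0.5,134,0,0,0],[4.5,0.5,134,0,0,0],[4.5,0.5,134,0,0,0]]

```text
time: 12.13
eef_pos: [0.5518, 0.2278, 0.023]
eef_rot: [1.907, 2.496, 0.002]
ft_force: [0.3, -0.1, -2.1]
grip_width: 0.499
grasp_force: 61.3
```

Emit:
arm_command:
  commands:
    - [[0,0,1,0,0,0],[0,0,2,0,0,0],[0,0,3,0,0,0],[0,0,4,0,0,0],[0,0,4,0,0,0]]

```text
time: 12.55
eef_pos: [0.5509, 0.2283, 0.0185]
eef_rot: [1.905, 2.497, 0.0]
ft_force: [1.0, -0.1, -1.9]
grip_width: 0.496
grasp_force: 61.3
```

Emit:
arm_command:
  commands:
    - [[0,0,1,0,0,0],[0,0,2,0,0,0],[0,0,2.5,0,0,0],[0,0,2.5,0,0,0]]

```text
time: 12.88
eef_pos: [0.5507, 0.2283, 0.0155]
eef_rot: [-1.906, -2.497, 0.001]
ft_force: [0.0, 0.2, -1.5]
grip_width: 0.498
grasp_force: 61.3
```

Emit:
arm_command:
  commands:
    - [[0,0,0.5,0,0,0],[0,0,1,0,0,0],[0,0,1,0,0,0]]

```text
time: 13.13
eef_pos: [0.551, 0.2283, 0.0149]
eef_rot: [1.906, 2.497, 0.0]
ft_force: [-0.4, 0.2, 0.2]
grip_width: 0.5
grasp_force: 61.6
```

Emit:
arm_command:
  commands:
    - [[0,0,0,0,0,0],[0,0,0,0,0,0],[0,0,0,0,0,0],[0,0,0,0,0,0],[0,0,0,0,0,0],[0,0,-5,0,0,0],[0,0,-25,0,0,0],[0,0,-60,0,0,0],[0,0,-100,0,0,0],[0,0,-135,0,0,0]]
  gripper: 80

```text
time: 13.97
eef_pos: [0.5508, 0.2283, 0.1519]
eef_rot: [1.906, 2.497, 0.0]
ft_force: [0.0, -0.6, -1.0]
grip_width: 0.938
grasp_force: 0.0
```

```bash
python3 -c "
from h import *
go(.5381,-.1708,.15,.1044)"
```

```text
t 13.97 mm [-381.6 -117.6    1.9] deg [0.02 0.   9.33]
```

Emit:
arm_command:
  commands:
    - [[-40,-12,0,0,0,1],[-80,-24.6,0,0,0,2],[-120,-37,0,0,0,3],[-160,-49,0,0,0,4],[-200,-61.6,0,0,0,5],[-240,-74,0,0,0,6],[-280,-86,0,0,0,7],[-320,-98.6,0,0,0,8],[-355,-109,0,0,0,9],[-381,-117.6,2,0,0,9.3]]
  gripper: 85

```text
time: 14.8
eef_pos: [0.5381, -0.1739, 0.1487]
eef_rot: [2.103, 2.33, -0.001]
ft_force: [0.4, -0.1, 0.3]
grip_width: 0.996
grasp_force: 0.0
```

Emit:
arm_command:
  commands:
    - [[0,0,0,0,0,0],[0,0,0,0,0,0]]

```text
time: 14.97
eef_pos: [0.5377, -0.1717, 0.1479]
eef_rot: [-2.106, -2.331, -0.0]
ft_force: [-0.1, 0.6, 0.2]
grip_width: 0.997
grasp_force: 0.0
```

```bash
python3 - <<'E'
from h import *
c=robot.get_image("wrist"); cv2.imwrite("pics/w4.png",np.clip(255*(c["img"]/255.)**.6,0,255).astype(np.uint8))
go(.5381,-.1708,.033,.1044)
print(proj(c,[(.5381,-.1708,.068),(.5283,-.1104,.078)]))
E
```

```text
t 15.02 mm [ -0.6   0.3 114.9] deg [-0.01 -0.05 -0.07]
[[320.62949218 208.39776179]
 [315.33481854 126.47060399]]
```

View pics/w4.png

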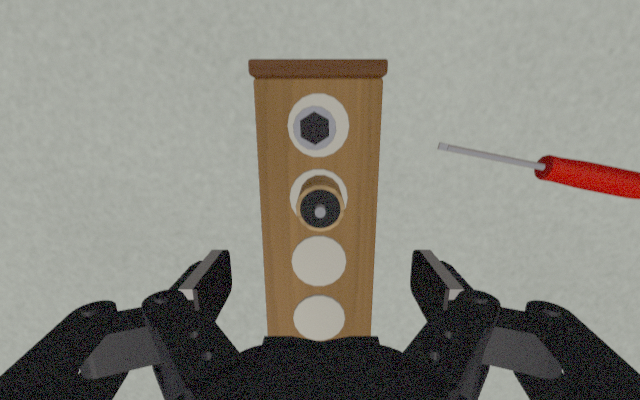

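The drum top is at (320,209) and the socket opening at (315,128), both within 2 px of the predictions. I'm descending on the drum.

Emit:
arm_command:
  commands:
    - [[-0.5,0,25,0,0,0],[-0.5,0,60,0,0,0],[-0.5,0,90,0,0,0],[-0.5,0,106,0,0,0],[-0.5,0,114,0,0,0],[-0.5,0,114,0,0,0],[-0.5,0,114,0,0,0]]

```text
time: 15.6
eef_pos: [0.5387, -0.1699, 0.0344]
eef_rot: [2.1, 2.336, 0.0]
ft_force: [0.8, -0.4, -0.1]
grip_width: 0.998
grasp_force: 0.0
```

Emit:
arm_command:
  commands:
    - [[0,0,0,0,0,0],[0,0,0,0,0,0],[0,0,0,0,0,0],[0,0,0,0,0,0],[0,0,0,0,0,0],[0,0,0,0,0,0],[0,0,0,0,0,0],[0,0,0,0,0,0]]
  gripper: 0

```text
time: 16.27
eef_pos: [0.5387, -0.1711, 0.035]
eef_rot: [2.101, 2.333, 0.001]
ft_force: [-1.0, 1.2, 4.9]
grip_width: 0.428
grasp_force: 59.9
```

Emit:
arm_command:
  commands:
    - [[0,0,-15,0,0,0],[0,0,-45,0,0,0],[0,0,-85,0,0,0],[0,0,-115,0,0,0],[0,0,-122,0,0,0],[0,0,-122,0,0,0]]

```text
time: 16.77
eef_pos: [0.5397, -0.1715, 0.1586]
eef_rot: [2.098, 2.33, 0.003]
ft_force: [0.1, -0.4, -1.5]
grip_width: 0.431
grasp_force: 60.1
```

```bash
python3 -c "
from h import *
go(.5663,.1656,.155,.2678)"
```

```text
t 16.77 mm [332.5  61.7   2.9] deg [ 0.3   0.21 -9.35]
```

Emit:
arm_command:
  commands:
    - [[20,3.7,0,0,0,-1],[55,10,0,0,0,-2],[95,17.6,0,0,0,-3],[135,25,0,0,0,-4],[175,32.5,0,0,0,-5],[215,40,0,0,0,-6],[255,47,0,0,0,-7],[295,54.7,0,0,0,-8.5],[325,60.3,0,0,0,-9.3],[332,61.7,0,0,0,-9.3]]

```text
time: 17.6
eef_pos: [0.5633, 0.1707, 0.1532]
eef_rot: [-1.898, -2.498, 0.001]
ft_force: [0.8, -0.2, -0.4]
grip_width: 0.429
grasp_force: 60.2
```

Emit:
arm_command:
  commands:
    - [[0,0,0,0,0,0],[0,0,0,0,0,0]]

```text
time: 17.77
eef_pos: [0.5635, 0.1653, 0.1539]
eef_rot: [-1.904, -2.497, 0.006]
ft_force: [-0.1, -1.1, -1.9]
grip_width: 0.428
grasp_force: 60.2
```

```bash
python3 -c "
from h import *
go(.5663,.1656,.022,.2678)"
```

```text
t 17.77 mm [ -0.4   3.3 131.9] deg [-0.23  0.05  0.01]
```

Emit:
arm_command:
  commands:
    - [[0,2,25,0,0,0],[0,2,60,0,0,0],[0,2,90,0,0,0],[0,2,115,0,0,0],[0,2,128,0,0,0],[0,2,132,0,0,0],[0,2,132,0,0,0],[0,2,132,0,0,0]]

```text
time: 18.43
eef_pos: [0.5672, 0.1653, 0.0242]
eef_rot: [1.907, 2.495, 0.0]
ft_force: [0.6, 0.7, -0.5]
grip_width: 0.432
grasp_force: 60.2
```

Emit:
arm_command:
  commands:
    - [[0,0,1,0,0,0],[0,0,2,0,0,0],[0,0,3,0,0,0],[0,0,3.5,0,0,0],[0,0,3.5,0,0,0]]

```text
time: 18.85
eef_pos: [0.5668, 0.1665, 0.0206]
eef_rot: [1.905, 2.497, 0.001]
ft_force: [0.4, 0.1, -0.9]
grip_width: 0.43
grasp_force: 60.2
```

Emit:
arm_command:
  commands:
    - [[0,0,1,0,0,0],[0,0,2,0,0,0],[0,0,3,0,0,0],[0,0,3,0,0,0]]

```text
time: 19.18
eef_pos: [0.5666, 0.1665, 0.0171]
eef_rot: [-1.906, -2.498, 0.0]
ft_force: [-0.9, 0.5, -1.6]
grip_width: 0.426
grasp_force: 60.3
```

Emit:
arm_command:
  commands:
    - [[0,0,0.5,0,0,0],[0,0,1,0,0,0],[0,0,1,0,0,0]]

```text
time: 19.43
eef_pos: [0.5666, 0.1665, 0.017]
eef_rot: [1.906, 2.497, 0.0]
ft_force: [-1.7, 0.3, 5.3]
grip_width: 0.433
grasp_force: 60.5
```

Contact. Releasing the drum.

Emit:
arm_command:
  commands:
    - [[0,0,0,0,0,0],[0,0,0,0,0,0],[0,0,0,0,0,0],[0,0,0,0,0,0],[0,0,0,0,0,0],[0,0,-5,0,0,0],[0,0,-25,0,0,0],[0,0,-60,0,0,0],[0,0,-100,0,0,0],[0,0,-135,0,0,0]]
  gripper: 80

```text
time: 20.27
eef_pos: [0.5666, 0.1664, 0.1534]
eef_rot: [1.906, 2.497, 0.0]
ft_force: [1.1, -0.4, -0.3]
grip_width: 0.938
grasp_force: 0.0
```

```bash
python3 -c "
from h import *
go(.5283,-.1110,.15,.1044)"
```

```text
t 20.27 mm [-257.5 -110.2    3.4] deg [0.02 0.01 9.32]
```

Emit:
arm_command:
  commands:
    - [[-35,-15,0,0,0,1],[-70,-30,0,0,0,2],[-105,-45,0,0,0,3],[-140,-60,0,0,0,4.5],[-175,-75,0,0,0,6],[-210,-90,0,0,0,7.5],[-240,-102.7,0,0,0,9],[-257,-110,2,0,0,9.3],[-257,-110,2,0,0,9.3],[-257,-110,2,0,0,9.3]]
  gripper: 85

```text
time: 21.1
eef_pos: [0.5281, -0.1112, 0.1494]
eef_rot: [-2.105, -2.332, -0.001]
ft_force: [-0.3, 0.5, -0.2]
grip_width: 0.996
grasp_force: 0.0
```

```bash
python3 -c "
from h import *
go(.5283,-.1110,.038,.1044)"
```

```text
t 21.1 mm [1.000e-01 2.000e-01 1.114e+02] deg [ 0.01 -0.03 -0.12]
```

Emit:
arm_command:
  commands:
    - [[-0.5,0,25,0,0,0],[-0.5,0,60,0,0,0],[-0.5,0,90,0,0,0],[-0.5,0,104,0,0,0],[-0.5,0,111,0,0,0],[-0.5,0,111,0,0,0],[-0.5,0,111,0,0,0]]

```text
time: 21.68
eef_pos: [0.5292, -0.1103, 0.0388]
eef_rot: [2.1, 2.335, 0.001]
ft_force: [-0.5, -0.2, -0.1]
grip_width: 0.996
grasp_force: 0.0
```

Emit:
arm_command:
  commands:
    - [[0,0,0,0,0,0],[0,0,0,0,0,0],[0,0,0,0,0,0],[0,0,0,0,0,0],[0,0,0,0,0,0],[0,0,0,0,0,0],[0,0,0,0,0,0],[0,0,0,0,0,0],[0,0,0,0,0,0]]
  gripper: 0

```text
time: 22.43
eef_pos: [0.5286, -0.1112, 0.0391]
eef_rot: [2.102, 2.334, 0.0]
ft_force: [-2.1, -0.2, 5.3]
grip_width: 0.339
grasp_force: 58.8
```

Emit:
arm_command:
  commands:
    - [[0,0,-15,0,0,0],[0,0,-45,0,0,0],[0,0,-85,0,0,0],[0,0,-115,0,0,0],[0,0,-120,0,0,0],[0,0,-120,0,0,0]]

```text
time: 22.93
eef_pos: [0.5298, -0.1115, 0.1604]
eef_rot: [2.099, 2.331, 0.003]
ft_force: [1.2, -0.5, -1.5]
grip_width: 0.334
grasp_force: 59.4
```

```bash
python3 -c "
from h import *
go(.5832,.1039,.155,.2678)"
```

```text
t 22.93 mm [208.6  75.6   5.3] deg [ 0.26  0.15 -9.35]
```

Emit:
arm_command:
  commands:
    - [[20,7.2,0,0,0,-1],[50,18,0,0,0,-2.5],[85,31,0,0,0,-4],[120,43.5,0,0,0,-6],[155,56,0,0,0,-8],[185,67,0,0,0,-9.3],[203,73.6,2,0,0,-9.3],[208,75.5,2,0,0,-9.3],[208,75.5,2,0,0,-9.3],[208,75.5,2,0,0,-9.3]]

```text
time: 23.77
eef_pos: [0.5805, 0.1031, 0.1545]
eef_rot: [-1.904, -2.496, 0.005]
ft_force: [-0.4, 0.3, -1.5]
grip_width: 0.333
grasp_force: 59.5
```

```bash
python3 -c "
from h import *
go(.5832,.1039,.025,.2678)"
```

```text
t 23.77 mm [1.000e-01 3.300e+00 1.295e+02] deg [-0.23  0.02 -0.01]
```

Expected contact is at z ≈ .021.

Emit:
arm_command:
  commands:
    - [[0,2,25,0,0,0],[0,2,60,0,0,0],[0,2,90,0,0,0],[0,2,115,0,0,0],[0,2,125,0,0,0],[0,2,129,0,0,0],[0,2,129,0,0,0],[0,2,129,0,0,0]]

```text
time: 24.43
eef_pos: [0.5848, 0.1037, 0.0285]
eef_rot: [1.906, 2.495, 0.002]
ft_force: [0.1, 0.4, -2.2]
grip_width: 0.335
grasp_force: 59.5
```

Emit:
arm_command:
  commands:
    - [[0,0,1,0,0,0],[0,0,2,0,0,0],[0,0,3,0,0,0],[0,0,3,0,0,0],[0,0,3,0,0,0]]

```text
time: 24.85
eef_pos: [0.5838, 0.1044, 0.0247]
eef_rot: [1.905, 2.497, 0.001]
ft_force: [-0.4, 0.0, -1.4]
grip_width: 0.337
grasp_force: 59.5
```

Emit:
arm_command:
  commands:
    - [[0,0,0.7,0,0,0],[0,0,1.5,0,0,0],[0,0,1.5,0,0,0]]

```text
time: 25.1
eef_pos: [0.5835, 0.1043, 0.0226]
eef_rot: [-1.906, -2.497, 0.0]
ft_force: [-1.0, 0.5, -2.0]
grip_width: 0.337
grasp_force: 59.5
```

Emit:
arm_command:
  commands:
    - [[0,0,0.7,0,0,0],[0,0,1.2,0,0,0],[0,0,1.2,0,0,0]]

```text
time: 25.35
eef_pos: [0.5836, 0.1043, 0.0214]
eef_rot: [-1.906, -2.497, 0.0]
ft_force: [-0.8, -0.3, -1.7]
grip_width: 0.337
grasp_force: 59.5
```

Emit:
arm_command:
  commands:
    - [[0,0,0.4,0,0,0],[0,0,0.7,0,0,0],[0,0,0.7,0,0,0]]

```text
time: 25.6
eef_pos: [0.5837, 0.1043, 0.0212]
eef_rot: [1.906, 2.497, 0.0]
ft_force: [-0.2, -0.1, 1.7]
grip_width: 0.337
grasp_force: 59.5
```

Contact. Releasing the socket.

Emit:
arm_command:
  commands:
    - [[0,0,0,0,0,0],[0,0,0,0,0,0],[0,0,0,0,0,0],[0,0,0,0,0,0],[0,0,0,0,0,0],[0,0,-5,0,0,0],[0,0,-25,0,0,0],[0,0,-60,0,0,0],[0,0,-100,0,0,0],[0,0,-135,0,0,0]]
  gripper: 80

```text
time: 26.43
eef_pos: [0.5837, 0.1043, 0.158]
eef_rot: [1.906, 2.497, 0.0]
ft_force: [-0.0, 0.8, -1.4]
grip_width: 0.935
grasp_force: 0.0
```

Emit:
arm_command:
  commands:
    - [[-30,-20,-10,0,0,0],[-65,-40,-20,0,0,0],[-95,-65,-30,0,0,0],[-125,-90,-40,0,0,0],[-155,-115,-50,0,0,0],[-185,-140,-60,0,0,0],[-200,-160,-60,0,0,0],[-205,-165,-60,0,0,0],[-205,-165,-60,0,0,0],[-205,-165,-60,0,0,0]]

```text
time: 27.27
eef_pos: [0.4788, -0.1366, 0.216]
eef_rot: [1.907, 2.496, 0.002]
ft_force: [0.9, -0.1, 0.2]
grip_width: 0.939
grasp_force: 0.0
```

```bash
python3 - <<'E'
from h import *
c=robot.get_image("top")
I=cv2.resize(c["img"][70:330,140:520],None,fx=2.1,fy=2.1,interpolation=3)
cv2.imwrite("pics/end.png",np.clip(255*(I/255.)**.6,0,255).astype(np.uint8))
p=[.5578,.1965,.2678]
U=lambda P:((proj(c,P)-[140,70])*2.1).round(0)
for y,z in zip((.096,.032,-.032,-.096),(.058,.058,.060,.060)): print(U([*l2w(p,(0,y)),z]))
E
```

```text
[[ 82. 317.]]
[[148. 297.]]
[[214. 278.]]
[[279. 259.]]
```

View pics/end.png

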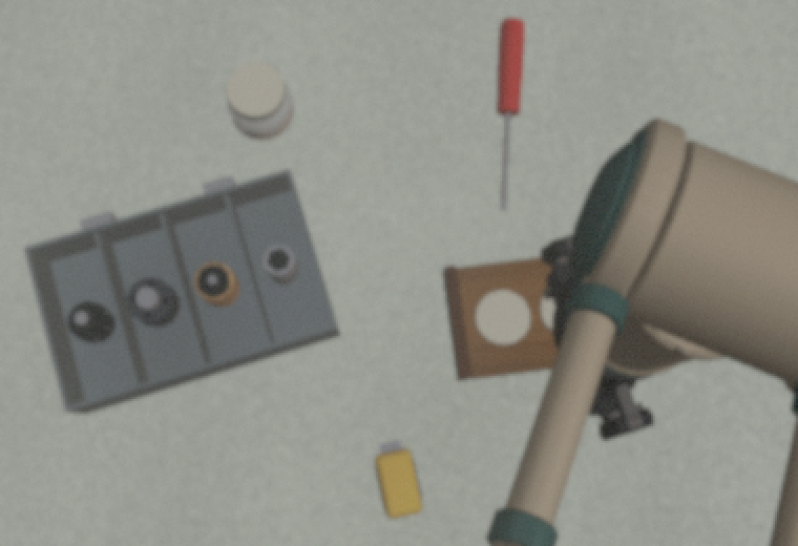

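All four stand upright in their compartments: chuck (82,318), hole saw (148,298), drum (212,282) and socket (279,260). Each is within about 4 px of its expected position, and the bystanders look unmoved.

```bash
python3 -c "
from workcell import robot
print(robot.hand_in())"
```

```text
the job is handed in; nothing more can be done
None
```

The job is handed in at about 27 s of the 112 s allowed, but the hand-in returned no verdict: the final top view shows all four attachments upright, released and in reverse order in the case (left to right: chuck, hole saw, drum, socket), with the tape measure, jar and screwdriver apparently unmoved.

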